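# Fit a bayonet filter cell to a worktop water filter and hold it home

### The job

Fit the water-filter cell with the blue knurled collar to the white filter base: set it upright over the steel spigot, turn it until the hidden keyways in its foot drop over the spigot's pins, then push it down against the sprung seat until it is fully home. Finish while still holding the cell pushed fully home, without letting go; leave the other things on the worktop where they stand.

Things in the scene. Friction and masses are not known exactly. Their poses are not given: they have to be found in the camera images.
- cell_collar (a point): Centre of the blue knurled collar of the loose filter cell; z up its axis. The collar is solid, 50 mm in diameter, 30 mm tall (to 15 mm above and below this point), the cell's top; grip it here. Cell: 80 mm tall, 100 to 210 g, standing upright on the worktop at first. Its x and y axes turn with it but do not tell the pins' angle.
- cell_foot (a point): Centre of the cell's underside, 65 mm below the collar's centre. White hollow skirt of 58 mm diameter with an 8 mm thick flange inside its foot: bore 33 mm, three hidden keyways 12 mm wide, 120 degrees apart. Angle to the pins unknown: find it by turning, up to 120 degrees either way; the pins pass over about 24 degrees. Above the flange there is room for the whole spigot.
- spigot_foot (a point): Point on the spigot's axis at the top face of the fixed white filter base (160 x 112 mm, 40 mm high); z up, +x to the back, where a steel spout up to 107 mm above the worktop stands 80 mm and more behind the spigot. Fully home, the cell's underside is 3 mm above this point (collar centre 68 mm above).
- spigot_top (a point): Tip of the upright steel spigot, 44 mm above spigot_foot; 30 mm in diameter, tapering to 18 mm over the top 9 mm. Three brass pins 120 degrees apart reach 20.5 mm from the axis, 5 mm thick, tops 26 mm above spigot_foot; their angle varies and is not this frame's. At a wrong angle the cell rests on them (underside 26 mm, collar centre 91 mm above spigot_foot).
- seat (a joint): How far the black sprung seat round the spigot's foot is pressed down: 0 free, 0.007 m on its stop. Free, its top is 10 mm above spigot_foot, so a cell past the pins rests there (collar centre 75 mm above spigot_foot). It takes about 4 N to start and 10 N fully down; the cell's weight does not press it, and it lifts the cell again when let go.
- blender_cup_mid (a point): Clear travel cup with orange cap, 66 mm wide and 160 mm tall, a bystander; point half-way up.
- jam_jar_mid (a point): Jam jar with red lid, 65 mm wide and 82 mm tall, a bystander; point half-way up.
- canister_mid (a point): Green square storage canister, 70 mm wide and 110 mm tall, a bystander; point half-way up.
- brown_bowl_mid (a point): Brown stoneware bowl, 129 mm wide and 57 mm tall, a bystander; point half-way up.
- spice_0_mid (a point): Spice jar with green cap, 46 mm wide and 106 mm tall, a bystander; point half-way up.
- soup_tin_mid (a point): Low tin, 75 mm wide and 58 mm tall, a bystander; point half-way up.
Mind the look-alikes: they are no part of the job. What is shaped like the part that bears cell_collar but purple is not meant.

How it is judged:
On the way:
1. the cell is lifted clear of the worktop (height (world z) of cell_collar above 0.1 m), for 0.1 s.
At the end, for the whole second after the job is handed in: The cell stands upright (within 0.1 rad) on the spigot's axis (collar centre within 5 mm), its keyways over the pins, pushed home (collar centre less than 70.5 mm above the base's top face, seat pressed down more than 5 of its 7 mm), with the fingers still on it (over 3 N) (horizontal distance between cell_collar and spigot_foot below 0.005 m and angle between cell_collar's own z axis and vertical below 0.1 rad and z of cell_collar in the frame of spigot_foot below 0.0705 m and value of joint seat above 0.005 m and contact force between the fingers and cell above 3 N); the arm keeps its last pose, push and grip.
It fails at once if one of the bystanders (canister, travel cup, jam jar, bowl, spice jar, low tin) is moved more than 30 mm (distance of any of canister_mid, blender_cup_mid, jam_jar_mid, brown_bowl_mid, spice_0_mid, soup_tin_mid from where it was at the start of the episode above 0.03 m).
It also fails if it takes over 54 s, if anything falls off the work surface, if the arm or the gripper's body presses on something with over 40 N, if the wrist force passes 120 N, or if a joint passes its speed limit or range.

### The arm

A 6-joint arm with a two-finger parallel gripper is mounted at the origin on a cart in front of the work surface, level with it; the furniture and walls round the work are solid. World frame = base frame: x ahead of the robot, y to its left, z up, the work surface at z = 0. Lengths are in m, angles in rad, forces in N, time in s.
With the tool pointing down it reaches from about 0.275 to 0.75 m from the base axis. Payload 10.2 kg.
Tool frame: the origin (TCP) lies on the mounting face of the last link; the fingertips stand 173 mm ahead of it and the grasp point (between the pads) lies robot.grasp_offset ahead of it (robot.grasp_offset is the distance from the TCP to the grasp point, in m); z points along the fingers, y is the direction in which the jaws open and shut (so a half turn about z gives the same grasp; the last joint's range is limited). The gripper opens to 85 mm and grips with 20 to 120 N. Pads are 22 mm wide; open, the fingers measure 114 mm over their backs; the gripper's body (76 mm by 85 mm) begins 54 mm behind the grasp point. The pads swing forward as they close: fully open they stand 13 mm farther back than shut.
Start: joints at [-1.489, 0.313, 1.498, -0, 1.331, -0.223], TCP at [0.158, -0.501, 0.405] pointing down, gripper open.
Joint ranges: [-2.94, 2.94], [-0.97, 2.17], [0.19, 2.56], [-1.23, 4.37], [0.02, 3.11], [-2.88, 2.88]. Speed limits (rad/s): [2.39, 2.39, 3.01, 3.14, 3.14, 3.14].

### API

Orientations are given as a rotation vector (axis times angle).
In Python, from station import readout, snapshot, camera_model, robot gives the robot as it stands.
- The arm moves only by the tool carry_out, never from a script. Its argument "series" is text: rows parted by semicolons, each of 6 numbers parted by spaces: the shift along the tool's x, y, z in units of 0.03 m (1.0 is 0.03 m), then the turn, a rotation vector about the tool's x, y, z in units of 0.12 rad (1.0 is 0.12 rad). In form: dx dy dz rx ry rz; .... A call has 1 to 10 rows; each row shifts and turns the pose as measured when the row begins, along the tool's axes as they then stand; what a row does not reach is not made up. A row lasts 1/12 s, in which the tool goes at most 41.7 mm and 7.16 degrees, less where a joint would pass 70% of its speed; a pose out of reach is approached as far as the arm can. A call with a number of a shift or a turn outside -1 to 1 is refused whole. A call with a gripper value outside its range is refused whole. "gripper" is the closure, from 0 (fully open) to 1 (shut), set as the call begins (left out, the last holds). The fingers move at their own pace and stop on an object; "squeeze" is the grip in N (left out, the last holds). Time passes only in rows, so rows that do not move let the fingers close. It gives the time, the measured TCP pose, the force and the opening at its end, in the units of the state.
- readout.read_state(): the state, without advancing time (a new reading comes with each control period).
- snapshot(name): name is "side" or "top" or "wrist"; returns the picture (400x640x3 uint8, red, green, blue); there is no depth.
- camera_model(name): a dict with "fx", "fy", "cx", "cy" (pixels), "R" (3x3) and "t" (3): a world point X has camera coordinates R X + t; the wrist camera has in their place "T_tool_cam" (4x4, takes a point from camera to tool coordinates, whose origin is the TCP and whose axes are the flange's). Camera axes: x right, y down, z forward; pixel columns grow to the right and rows downward; lengths in m; the calibration is good to about 2 mm. A picture is of the moment at which its call begins: read the wrist's pose just before it. camera_model takes no time and is no camera call.
- robot.job_done(): hands the job in, once; it reports no verdict.
The state is a dict: "t": time; "q": joint angles; "qvel": joint speeds; "tau": joint torques, N m; "tool_pos": TCP position; "eef_rot": TCP orientation; "wrist_force": force on the tool from outside, world axes, zero at the start; "ft_torque": the same for the moment, N m; "grip_width": finger opening in m.
Only numpy, scipy, OpenCV 4.12 (cv2) and the standard library are available. Lean on these libraries where they do the work, as an engineer would, in place of code of your own. Each camera call takes 0.05 s, during which the arm holds its last target.

## Working session

There is one attempt and no reset: what is moved stays moved. The work goes in short steps, Python scripts to look and compute and a tool call to move; the robot and the scene stay as the last step left them, time stands still between calls to the robot, and variables do not carry over. Pictures are saved under pics/ and viewed, and the job is handed in when it is done.

Besides the shell and the picture viewer there is one more tool, called after "Emit:" by a JSON object that holds its "method" and its "body". carry_out: Moves the arm, as the interface text tells. Its arguments: {"type":"object","properties":{"series":{"type":"string"},"gripper":{"type":"number"},"squeeze":{"type":"number"}},"required":["series"]}

```bash
ls; mkdir -p pics
python3 - <<'E'
from station import readout, snapshot, camera_model, robot
import cv2, json
s=readout.read_state(); print(s); print(robot.grasp_offset)
for n in("side","top","wrist"):
    cv2.imwrite(f"pics/{n}0.png",snapshot(n)[:,:,::-1]); print(n,camera_model(n))
E
```

```text
pics
{'t': 0.0, 'q': array([-1.48940097e+00,  3.13494276e-01,  1.49844147e+00,  2.14939656e-05,
        1.33098684e+00, -2.23420535e-01]), 'qvel': array([ 0.00069881, -0.00098127,  0.00054727,  0.0021106 ,  0.00013868,
        0.00046506]), 'tau': array([-1.95575580e-03, -4.12264824e+01, -2.59744388e+01, -2.78787584e-04,
        4.16622934e-03,  2.35068353e-05]), 'tool_pos': array([ 0.1575391 , -0.50077556,  0.40411061]), 'eef_rot': array([-3.10386796e+00, -4.76743092e-01, -1.80856272e-04]), 'wrist_force': array([-0.27493995, -0.08696635,  0.24073915]), 'ft_torque': array([ 0.05691414, -0.02816089, -0.04430672]), 'grip_width': 0.08557068222556478}
0.1547
side {'fx': 383.5603275067175, 'fy': 383.5603275067175, 'cx': 320.2156218786096, 'cy': 198.08335258099447, 'R': array([[-0.93317971, -0.35914929, -0.01368991],
       [-0.23401619,  0.63607301, -0.73528739],
       [ 0.27278573, -0.68295162, -0.67761718]]), 't': array([0.55233953, 0.20854433, 1.16465236])}
top {'fx': 386.1534475457878, 'fy': 386.1534475457878, 'cx': 315.52674771814435, 'cy': 201.4877263570953, 'R': array([[ 0.0235483 , -0.99930876,  0.02876591],
       [-0.988877  , -0.02751009, -0.14616934],
       [ 0.14685966, -0.0250039 , -0.98884126]]), 't': array([-0.03414277,  0.62216278,  1.29100244])}
wrist {'fx': 286.76737309537805, 'fy': 286.76737309537805, 'cx': 322.3771811038098, 'cy': 199.8980076510923, 'T_tool_cam': array([[ 8.83379401e-04, -9.53286528e-01, -3.02066243e-01,
         7.69098503e-02],
       [ 9.99999596e-01,  7.92266883e-04,  4.24150997e-04,
         3.92267373e-04],
       [-1.65020350e-04, -3.02066496e-01,  9.53286843e-01,
         3.08922416e-02],
       [ 0.00000000e+00,  0.00000000e+00,  0.00000000e+00,
         1.00000000e+00]])}
```

View pics/side0.png

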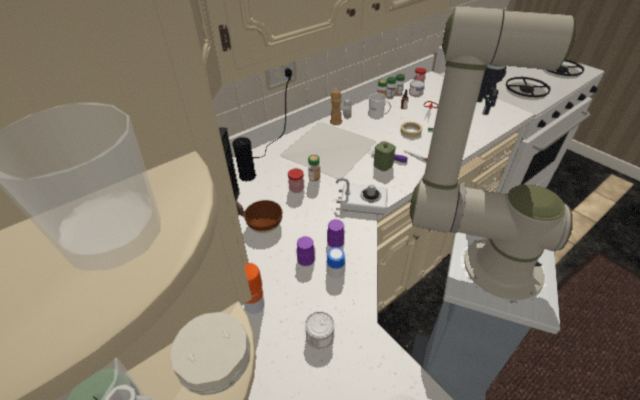

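View pics/top0.png

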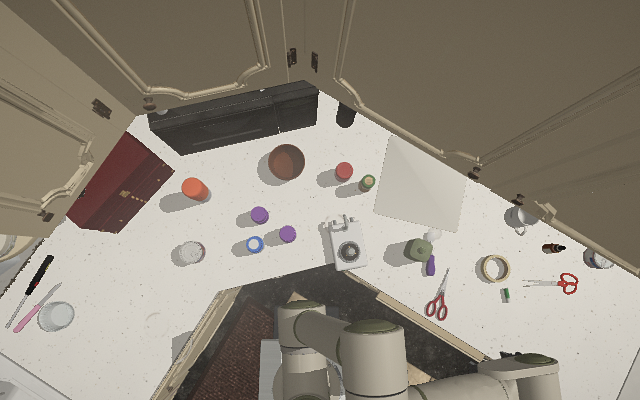

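View pics/wrist0.png

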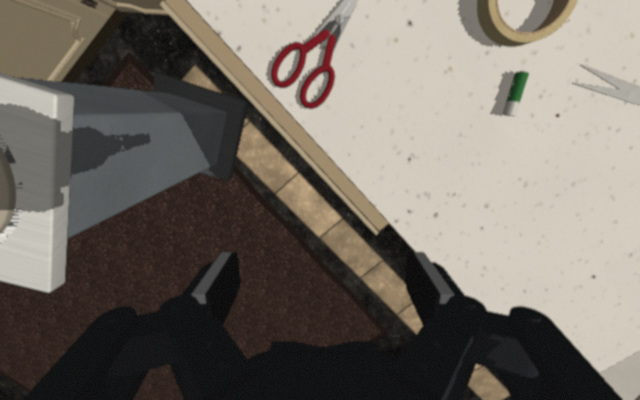

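Look-alikes in the top view are purple at (260,215), purple at (288,234) and blue with a pale centre at (255,245). Only the last fits "blue collar", so I'll enlarge it and measure it.

```bash
cat > h.py <<'E'
import numpy as np, cv2
from station import readout, snapshot, camera_model, robot
def ray(n,u,v):
    m=camera_model(n); R=np.array(m['R']);t=np.array(m['t'])
    d=R.T@np.array([(u-m['cx'])/m['fx'],(v-m['cy'])/m['fy'],1]); return -R.T@t,d
def onz(n,u,v,z):
    o,d=ray(n,u,v); return o+d*(z-o[2])/d[2]
def proj(n,X):
    m=camera_model(n); c=np.array(m['R'])@np.array(X)+m['t']; return m['fx']*c[0]/c[2]+m['cx'],m['fy']*c[1]/c[2]+m['cy']
E
python3 - <<'E'
from h import *
s=cv2.imread('pics/side0.png');t=cv2.imread('pics/top0.png')
a=cv2.resize(t[195:285,215:395],(800,400),interpolation=cv2.INTER_CUBIC)
b=cv2.resize(s[165:285,280:420],(700,600),interpolation=cv2.INTER_CUBIC)
cv2.imwrite('pics/ct.png',a);cv2.imwrite('pics/cs.png',b)
for n,im in(('top',t),('side',s)):
    hsv=cv2.cvtColor(im,cv2.COLOR_BGR2HSV)
    for nm,lo,hi in(('blue',(100,120,60),(122,255,255)),('purple',(125,100,40),(150,255,255))):
        k,l,st,c=cv2.connectedComponentsWithStats(cv2.inRange(hsv,lo,hi))
        for i in range(1,k):
            if st[i,4]>40: print(n,nm,st[i],c[i])
E
```

```text
side blue [327 251  18  17 164] [335.40243902 261.50609756]
side purple [395 155  12   7  56] [400.30357143 158.14285714]
side purple [328 220  16  27 363] [335.24242424 233.65289256]
side purple [297 237  17  29 400] [305.1825 251.09  ]
```

```bash
sleep 0
```

```text
(no output)
```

View pics/ct.png

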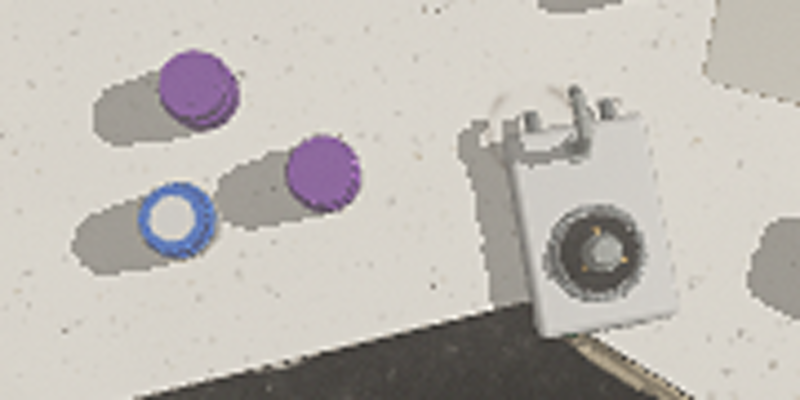

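View pics/cs.png

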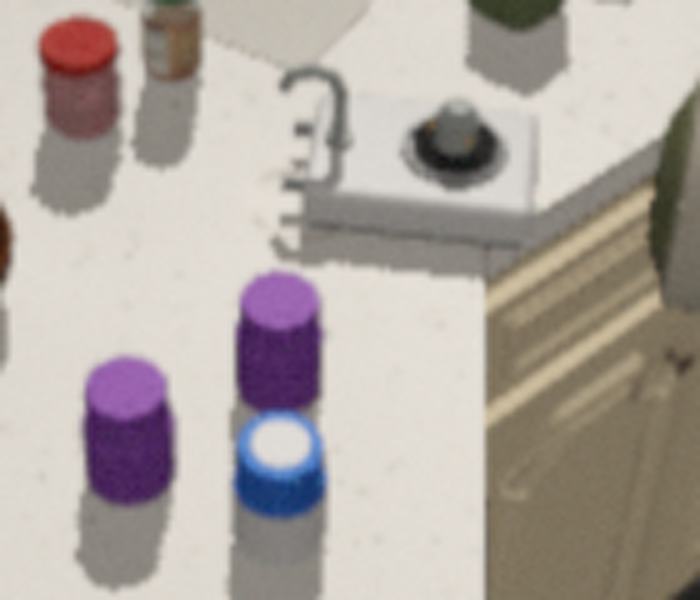

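The blue collar with a white top disc at top (255,245) / side (336,257) is the only blue one, and it sits on a white skirt. The others are purple all over. The base's spigot is at about top (350,252). Next I measure these.

Run:
```python
from h import *
s=cv2.imread('pics/side0.png');t=cv2.imread('pics/top0.png')
hsv=cv2.cvtColor(t,cv2.COLOR_BGR2HSV)
k,l,st,c=cv2.connectedComponentsWithStats(cv2.inRange(hsv,(100,90,60),(124,255,255)))
for i in range(1,k):
    if st[i,4]>15: print(st[i],c[i])
# top ring crop: circle px in crop (179,220)
f=800/180;g=400/90
def tp(x,y): return 215+(x+.5)/f-.5,195+(y+.5)/g-.5
print('disc top',onz('top',*tp(173,216),.08),'ring',onz('top',*tp(178,219),.07))
print('spigot tip',tp(605,250),onz('top',*tp(605,250),.084),'seat ring',onz('top',*tp(597,252),.045))
for p in((598,232),(568,258),(625,260)): print('pin',onz('top',*tp(*p),.066))
for p in((538,336),(676,314),(638,118),(512,150)): print('corner',onz('top',*tp(*p),.04))
def sp(x,y): return 280+(x+.5)/5-.5,165+(y+.5)/5-.5
print('side disc',onz('side',*sp(281,442),.08),'side spigot',onz('side',*sp(460,110),.084),'seat',onz('side',*sp(457,145),.05))
```

```text
[246 236  17  17 117] [255.26495726 244.05128205]
disc top [0.47270408 0.18436711 0.08      ] ring [0.47091975 0.18184342 0.07      ]
spigot tip (350.73749999999995, 250.8625) [ 0.45529519 -0.13765489  0.084     ] seat ring [ 0.45450015 -0.13615945  0.045     ]
pin [ 0.46907793 -0.13435177  0.066     ]
pin [ 0.44903746 -0.11187517  0.066     ]
pin [ 0.44857539 -0.15501237  0.066     ]
corner [ 0.38986582 -0.09223712  0.04      ]
corner [ 0.40889424 -0.19799943  0.04      ]
corner [ 0.55898717 -0.16764586  0.04      ]
corner [ 0.53149761 -0.06977407  0.04      ]
side disc [0.47016731 0.18758095 0.08      ] side spigot [ 0.45043282 -0.12704865  0.084     ] seat [ 0.4504335  -0.12900185  0.05      ]
```

Emit:
{"method": "carry_out", "body": {"series": "0.82 -0.54 0 0 0 0;0.82 -0.54 0 0 0 0;0.82 -0.54 0 0 0 0;0.82 -0.54 0 0 0 0;0.82 -0.54 0 0 0 0;0.82 -0.54 0 0 0 0;0.82 -0.54 0 0 0 0;0.82 -0.54 0 0 0 0;0.82 -0.54 0 0 0 0;0.82 -0.54 0 0 0 0", "gripper": 0}}

```text
t: 0.98
tool_pos: [0.3478, -0.2656, 0.4019]
eef_rot: [-3.102, -0.462, 0.002]
wrist_force: [-0.1, -0.1, 0.5]
grip_width: 0.0855
```

Emit:
{"method": "carry_out", "body": {"series": "0.84 -0.56 0.2 0 0 0;0.84 -0.56 0.2 0 0 0;0.84 -0.56 0.2 0 0 0;0.84 -0.56 0.2 0 0 0;0.84 -0.56 0.2 0 0 0;0.6 -0.4 0.2 0 0 0;0 0 0 0 0 0;0 0 0 0 0 0"}}

```text
t: 1.65
tool_pos: [0.4638, -0.1194, 0.364]
eef_rot: [-3.101, -0.471, 0.003]
wrist_force: [0.5, -1.3, 0.4]
grip_width: 0.0855
```

```bash
cat >> h.py <<'E'
from scipy.spatial.transform import Rotation as Ro
def wshot(name):
    s=readout.read_state(); im=snapshot('wrist')[:,:,::-1].copy(); cv2.imwrite(f'pics/{name}.png',im)
    np.save(f'pics/{name}.npy',np.r_[s['tool_pos'],s['eef_rot']]); return s,im
def wonz(name,u,v,z):
    p=np.load(f'pics/{name}.npy'); m=camera_model('wrist'); T=np.array(m['T_tool_cam']); R=Ro.from_rotvec(p[3:]).as_matrix()
    o=R@T[:3,3]+p[:3]; d=R@T[:3,:3]@np.array([(u-m['cx'])/m['fx'],(v-m['cy'])/m['fy'],1]); return o+d*(z-o[2])/d[2]
def totool(dw):
    s=readout.read_state(); return Ro.from_rotvec(s['eef_rot']).inv().apply(dw)
E
python3 -c "
from h import *
s,im=wshot('w1');print(s['tool_pos'],s['eef_rot'],s['q'])"
```

```text
[ 0.46378308 -0.1193889   0.36404721] [-3.10055197e+00 -4.71045923e-01  2.80264715e-03] [-0.49782986  0.25012658  1.69205356  0.00350632  1.20413849  0.77016104]
```

View pics/w1.png

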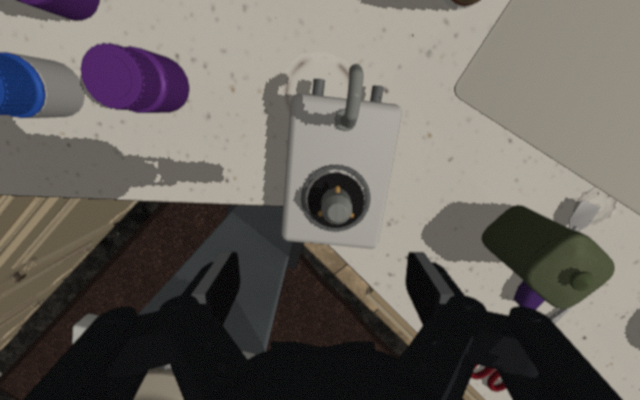

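Run:
```python
from h import *
im=cv2.imread('pics/w1.png')
cv2.imwrite('pics/w1z.png',cv2.resize(im[155:245,280:400],(800,600),interpolation=cv2.INTER_CUBIC))
```

```text
(no output)
```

View pics/w1z.png

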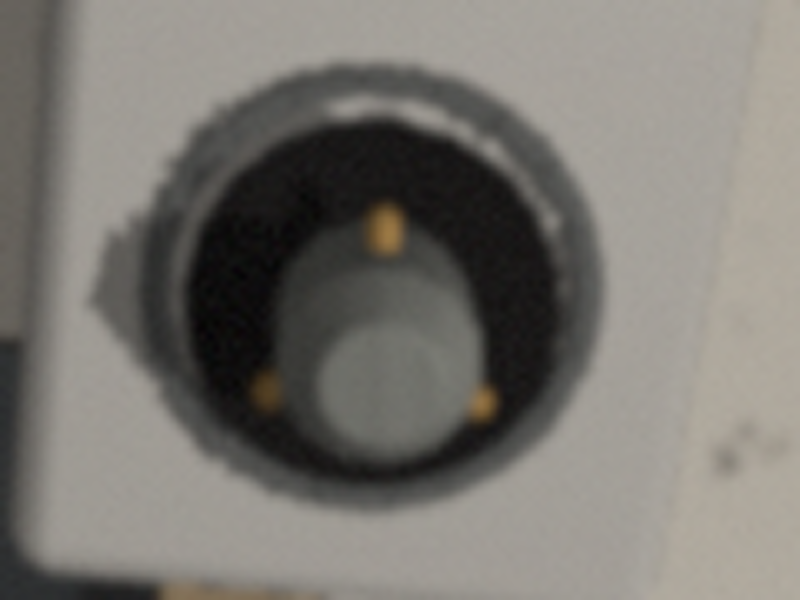

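Run:
```python
from h import *
P=lambda x,y:(280+(x+.5)/6.6667-.5,155+(y+.5)/6.6667-.5)
print('tip',wonz('w1',*P(381,390),.084))
for p in((386,230),(265,392),(484,404)): 
    print('pin',wonz('w1',*P(*p),.0655))
q=[wonz('w1',*P(*p),.0655) for p in((386,230),(265,392),(484,404))]
# circle centre
A=np.array([[2*a[0],2*a[1],1] for a in q]);b=[a[0]**2+a[1]**2 for a in q];c=np.linalg.solve(A,b);print('pincirc',c[:2],np.sqrt(c[2]+c[0]**2+c[1]**2))
print('seat',wonz('w1',*P(373,303),.05),'housing ring',wonz('w1',*P(373,287),.04))
for p in((185,300),(562,290)):print(wonz('w1',*P(*p),.05))
# purple & blue from wrist
```

```text
tip [ 0.45302854 -0.1355057   0.084     ]
pin [ 0.47047505 -0.13135556  0.0655    ]
pin [ 0.44128725 -0.12198604  0.0655    ]
pin [ 0.44926633 -0.15374576  0.0655    ]
pincirc [ 0.45290242 -0.13595009] 0.01816333928163866
seat [ 0.45483259 -0.13511398  0.05      ] housing ring [ 0.45448098 -0.13563078  0.04      ]
[ 0.44655156 -0.10710036  0.05      ]
[ 0.46560957 -0.16238784  0.05      ]
```

Emit:
{"method": "carry_out", "body": {"series": "0.33 -0.98 0 0 0 0;0.33 -0.98 0 0 0 0;0.33 -0.98 0 0 0 0;0.33 -0.98 0 0 0 0;0.33 -0.98 0 0 0 0;0.33 -0.98 0 0 0 0;0.33 -0.98 0 0 0 0;0.33 -0.98 0 0 0 0;0.33 -0.98 0 0 0 0;0.33 -0.98 0 0 0 0"}}

```text
t: 2.53
tool_pos: [0.4725, 0.1886, 0.3682]
eef_rot: [-3.11, -0.433, -0.004]
wrist_force: [-0.5, 0.1, 0.5]
grip_width: 0.0856
```

Emit:
{"method": "carry_out", "body": {"series": "0 0 0 0 0 -1;0 0 0 0 0 -1;0 0 0 0 0 -1;0 0 0 0 0 -1;0 0 0 0 0 -1;0 0 0 0 0 -1;0 0 0 0 0 -1;0 0 0 0 0 -1;0 0 0 0 0 -1;0 0 0 0 0 -1"}}

```text
t: 3.37
tool_pos: [0.4736, 0.1829, 0.3711]
eef_rot: [2.276, 2.161, 0.008]
wrist_force: [0.4, 0.7, 0.2]
grip_width: 0.0852
```

Emit:
{"method": "carry_out", "body": {"series": "0 0 0 0 0 -1;0 0 0 0 0 -1;0 0 0 0 0 -1;0 0 0 0 0 -1;0 0 0 0 0 -1;0 0 0 0 0 -1;0 0 0 0 0 -1;0 0 0 0 0 0;0 0 0 0 0 0"}}

```text
t: 4.12
tool_pos: [0.4752, 0.1718, 0.3739]
eef_rot: [1.151, 2.914, 0.006]
wrist_force: [0.0, -0.7, -0.2]
grip_width: 0.0853
```

Run:
```python
from h import *
s,im=wshot('w2');R=Ro.from_rotvec(s['eef_rot']).as_matrix();print(s['tool_pos'],R.round(3),s['q'],s['t'])
print('purples',onz('top',260,215,.08),onz('top',288,234,.08))
hsv=cv2.cvtColor(im,cv2.COLOR_BGR2HSV)
for nm,lo,hi in(('blue',(100,90,40),(122,255,255)),('purple',(125,100,40),(150,255,255))):
    k,l,st,c=cv2.connectedComponentsWithStats(cv2.inRange(hsv,lo,hi))
    for i in range(1,k):
        if st[i,4]>60: print(nm,st[i],c[i])
```

```text
[0.47520268 0.17177426 0.37391423] [[-0.73   0.683  0.009]
 [ 0.683  0.73   0.   ]
 [-0.006  0.006 -1.   ]] [ 1.14746576e-01  2.94705395e-01  1.60544281e+00 -8.23947179e-04
  1.23239096e+00 -7.03280584e-01] 4.1167
purples [0.56700055 0.16726221 0.08      ] [0.50598402 0.07168172 0.08      ]
blue [ 302  143   54   60 1478] [328.05074425 168.72259811]
purple [ 355  209   58   65 2214] [384.16034327 244.75519422]
purple [ 256  228   50   64 1999] [279.41570785 264.2076038 ]
```

View pics/w2.png

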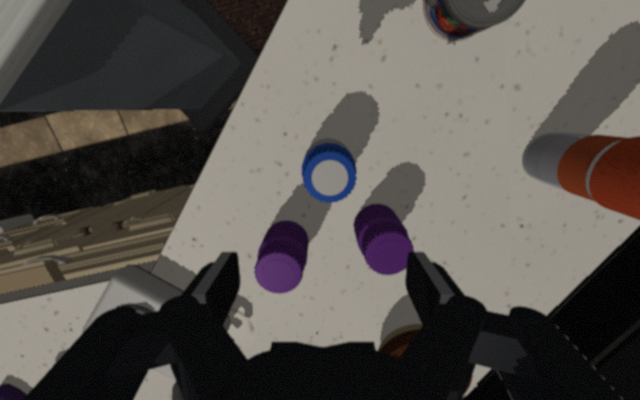

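Run:
```python
from h import *
im=cv2.imread('pics/w2.png');hsv=cv2.cvtColor(im,cv2.COLOR_BGR2HSV)
m=cv2.inRange(hsv,(100,90,40),(122,255,255))
cs,_=cv2.findContours(m,cv2.RETR_CCOMP,cv2.CHAIN_APPROX_NONE)
for c in cs:
    if len(c)>30:
        e=cv2.fitEllipse(c);print(e,'z.08',wonz('w2',*e[0],.08))
X=np.array([.471,.184,.065])
p=readout.read_state()['tool_pos']
cv2.imwrite('pics/w2z.png',cv2.resize(im[130:220,270:390],(800,600),interpolation=cv2.INTER_CUBIC))
```

```text
((328.5801086425781, 172.36126708984375), (53.160221099853516, 59.00526428222656), 177.26397705078125) z.08 [0.46634867 0.18990593 0.08      ]
((329.292724609375, 177.39535522460938), (37.353721618652344, 38.184959411621094), 80.74007415771484) z.08 [0.47034511 0.18713007 0.08      ]
((433.52862548828125, 17.008237838745117), (3.44058895111084, 20.560489654541016), 158.1593017578125) z.08 [0.4306723  0.33692782 0.08      ]
```

View pics/w2z.png

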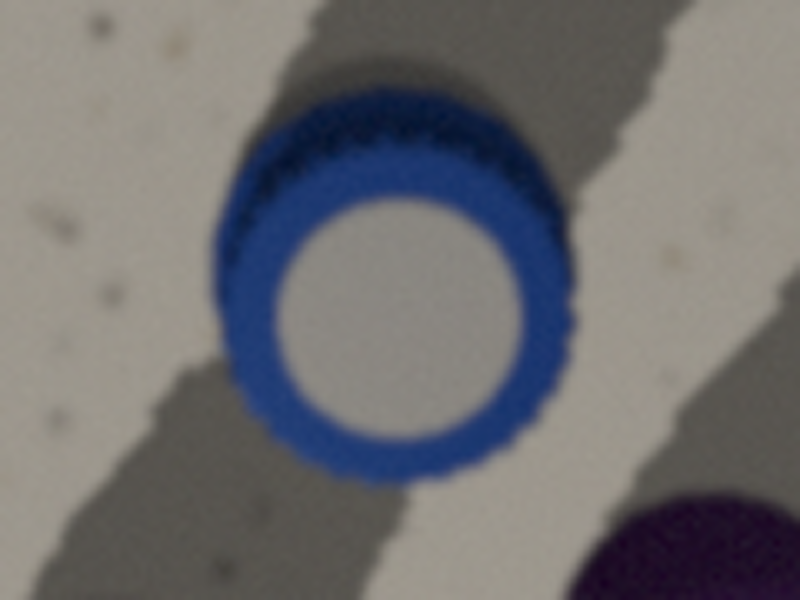

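Emit:
{"method": "carry_out", "body": {"series": "0.48 0.27 0 0.05 0.06 0;0 0 0.8 0 0 0;0 0 0.8 0 0 0;0 0 0.8 0 0 0;0 0 0 0 0 0"}}

```text
t: 4.58
tool_pos: [0.4707, 0.1863, 0.3016]
eef_rot: [1.182, 2.906, 0.005]
wrist_force: [-0.4, 0.3, -0.8]
grip_width: 0.0855
```

```bash
cat >> h.py <<'E'
def st(target=None):
    s=readout.read_state();R=Ro.from_rotvec(s['eef_rot']).as_matrix()
    print('t',s['t'],'p',s['tool_pos'].round(4),'z',R[:,2].round(4),'yawy',np.degrees(np.arctan2(R[1,1],R[0,1])).round(1),'q6',s['q'][5].round(3),'F',np.round(s['wrist_force'],1),'w',round(s['grip_width'],4))
    if target is not None:
        rv=R.T@np.cross(R[:,2],[0,0,-1]); print('units',(R.T@(np.array(target)-s['tool_pos'])/.03).round(2),'tilt',(rv/.12).round(2))
E
python3 -c "
from h import *
st([.4703,.1871,.226])"
```

```text
t 4.5833 p [0.4707 0.1863 0.3016] z [ 0.0048  0.0013 -1.    ] yawy 45.7 q6 -0.654 F [-0.4  0.3 -0.8] w 0.0855
units [ 0.03 -0.    2.52] tilt [0.04 0.02 0.  ]
```

Emit:
{"method": "carry_out", "body": {"series": "0.03 0 0.85 0.04 0.02 0;0 0 0.85 0 0 0;0 0 0.8 0 0 0;0 0 0 0 0 0;0 0 0 0 0 0"}}

```text
t: 5.0
tool_pos: [0.4724, 0.1861, 0.2295]
eef_rot: [1.2, 2.898, 0.004]
wrist_force: [0.6, 0.3, 0.7]
grip_width: 0.0853
```

```bash
python3 -c "
from h import *
wshot('w3');st([.4703,.1871,.226])"
```

```text
t 5.05 p [0.4723 0.1861 0.2296] z [ 5.6e-03  2.0e-04 -1.0e+00] yawy 45.0 q6 -0.641 F [-0.6 -0.1 -0.3] w 0.0855
units [ 0.07 -0.03  0.12] tilt [0.03 0.03 0.  ]
```

View pics/w3.png

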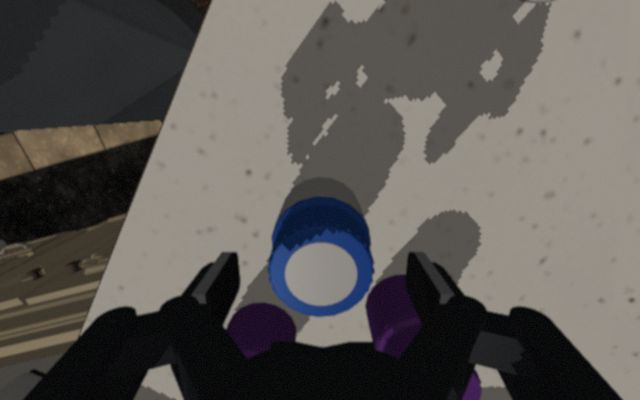

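The collar top at (321,272) is centred between the finger pads (about 235 and 410), and the purple neighbours are clear of the fingers. Closing now.

Emit:
{"method": "carry_out", "body": {"series": "0.07 -0.03 0.1 0.03 0.03 0;0 0 0 0 0 0;0 0 0 0 0 0;0 0 0 0 0 0;0 0 0 0 0 0;0 0 0 0 0 0;0 0 0 0 0 0;0 0 0 0 0 0", "gripper": 1, "squeeze": 60}}

```text
t: 5.72
tool_pos: [0.4713, 0.1872, 0.2326]
eef_rot: [1.201, 2.894, 0.008]
wrist_force: [0.3, 0.0, -1.1]
grip_width: 0.0487
```

```bash
python3 -c "
from h import *
wshot('w4');st([.4703,.1871,.226])"
```

```text
t 5.7667 p [0.4713 0.1872 0.2326] z [ 0.009   0.0016 -1.    ] yawy 44.9 q6 -0.637 F [-0.7  0.9 -1.3] w 0.0482
units [ 0.02 -0.03  0.22] tilt [0.06 0.04 0.  ]
```

View pics/w4.png

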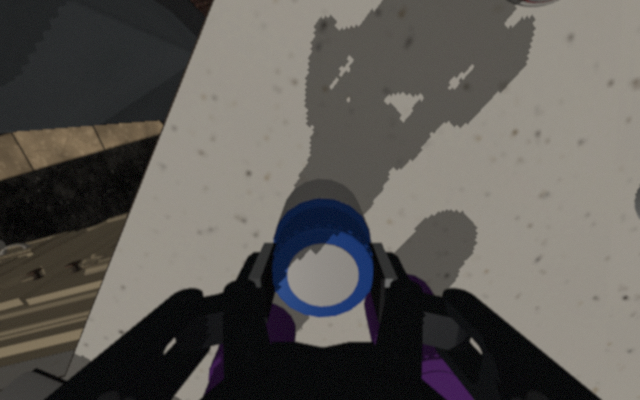

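Emit:
{"method": "carry_out", "body": {"series": "0 0 -0.5 0 0 0;0 0 -0.9 0 0 0;0 0 -0.9 0 0 0;0 0 -0.9 0 0 0;0 0 -0.9 0 0 0;0 0 0 0 0 0", "squeeze": 90}}

```text
t: 6.27
tool_pos: [0.4699, 0.1869, 0.3586]
eef_rot: [1.204, 2.9, 0.002]
wrist_force: [0.7, 0.2, -0.2]
grip_width: 0.0475
```

Run:
```python
from h import *
s,im=wshot('w5');st([.4530,-.1356,.36])
m=camera_model('wrist');T=np.array(m['T_tool_cam'])
def depth(im):
    hsv=cv2.cvtColor(im,cv2.COLOR_BGR2HSV)
    k=cv2.inRange(hsv,(100,90,40),(122,255,255))
    cs,_=cv2.findContours(k,cv2.RETR_CCOMP,cv2.CHAIN_APPROX_NONE)
    for c in cs:
        if len(c)>60: print(cv2.fitEllipse(c), cv2.boundingRect(c))
for n in('w3','w4','w5'): print(n); depth(cv2.imread(f'pics/{n}.png'))
for z in(.13,.135,.14,.145,.15,.155,.16):
    c=np.linalg.inv(T)@[0,0,z,1]; print(z,m['fx']*c[0]/c[2]+m['cx'],m['fy']*c[1]/c[2]+m['cy'])
```

```text
t 6.3167 p [0.4695 0.1868 0.3561] z [-0.0014  0.     -1.    ] yawy 44.9 q6 -0.637 F [ 0.1 -0.1 -1.5] w 0.0473
units [-7.22 -7.98 -0.13] tilt [-0.01 -0.01  0.  ]
w3
((320.37152099609375, 256.8526916503906), (104.63812255859375, 121.06593322753906), 1.5345711708068848) (268, 197, 106, 119)
((320.59423828125, 273.55181884765625), (65.44304656982422, 74.19046783447266), 90.22342681884766) (283, 241, 76, 66)
w4
((322.32427978515625, 258.1303405761719), (102.9924087524414, 119.75328063964844), 178.92901611328125) (272, 199, 102, 118)
((322.44830322265625, 274.6202087402344), (64.59362030029297, 73.0899429321289), 88.66708374023438) (285, 242, 75, 66)
w5
((322.34442138671875, 257.6409606933594), (102.82303619384766, 119.3860855102539), 179.7338409423828) (273, 198, 101, 118)
((322.49700927734375, 274.36328125), (64.34724426269531, 73.16378784179688), 88.40565490722656) (286, 242, 74, 65)
0.13 323.15603949468453 305.65089548688513
0.135 323.13580742126294 298.00447107306763
0.14 323.11709275111645 290.93152764693247
0.145 323.0997309467738 284.36988061121076
0.15 323.08358042944917 278.266022277313
0.155 323.06851870960605 272.57365946692283
0.16 323.05443927458356 267.25253723465215
```

View pics/w5.png

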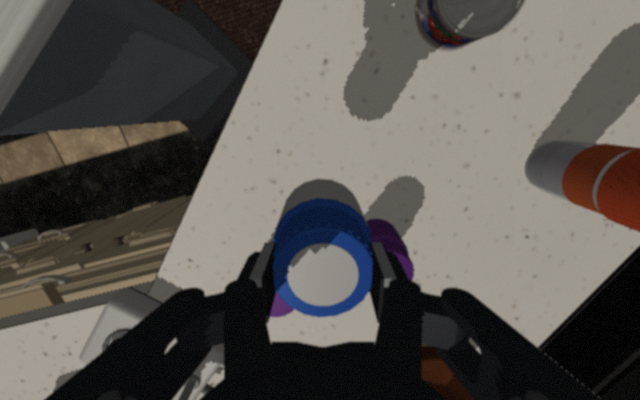

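Run:
```python
from h import *
for n,c in(('w3',(320.6,273.55)),('w4',(322.45,274.6))):
    p=np.load(f'pics/{n}.npy');R=Ro.from_rotvec(p[3:]).as_matrix()
    X=wonz(n,*c,.08); print(n,X,R.T@(X-p[:3]))
p=np.load('pics/w5.npy');R=Ro.from_rotvec(p[3:]).as_matrix()
X=wonz('w5',322.5,274.4,p[2]-.1526); print(X,R.T@(X-p[:3]))
```

```text
w3 [0.4703744 0.1873827 0.08     ] [ 0.00288827 -0.00117744  0.14947856]
w4 [0.47220888 0.18748254 0.08      ] [ 0.00034812 -0.00030396  0.15262536]
[0.4696236  0.18714869 0.20603742] [ 0.00047524 -0.00027983  0.15259938]
```

Emit:
{"method": "carry_out", "body": {"series": "-0.4 -0.44 0 0 0 0;-0.72 -0.8 0 0 0 0;-0.72 -0.8 0 0 0 0;-0.72 -0.8 0 0 0 0;-0.72 -0.8 0 0 0 0;-0.72 -0.8 0 0 0 0;-0.72 -0.8 0 0 0 0;-0.72 -0.8 0 0 0 0;-0.72 -0.8 0 0 0 0;-0.4 -0.44 0 0 0 0"}}

```text
t: 7.15
tool_pos: [0.4504, -0.1158, 0.3425]
eef_rot: [-1.186, -2.887, 0.003]
wrist_force: [-0.9, 0.7, -1.5]
grip_width: 0.0473
```

```bash
python3 -c "
from h import *
st([.4530,-.1356,.34])"
```

```text
t 7.15 p [ 0.4504 -0.1158  0.3425] z [-0.0203  0.006  -0.9998] yawy 45.3 q6 -1.293 F [-0.9  0.7 -1.5] w 0.0473
units [-0.53 -0.41  0.08] tilt [-0.08 -0.16  0.  ]
```

Emit:
{"method": "carry_out", "body": {"series": "-0.5 -0.4 0 -0.08 -0.16 0;0 0 0 0 0 0;0 0 0 0 0 0"}}

```text
t: 7.4
tool_pos: [0.4515, -0.1395, 0.3379]
eef_rot: [-1.2, -2.897, -0.0]
wrist_force: [-0.6, 0.1, -1.4]
grip_width: 0.0476
```

```bash
python3 -c "
from h import *
st([.4530,-.1356,.32])"
```

```text
t 7.4 p [ 0.4515 -0.1395  0.3379] z [-0.0056  0.0023 -1.    ] yawy 45.0 q6 -1.333 F [-0.6  0.1 -1.4] w 0.0476
units [0.05 0.13 0.6 ] tilt [-0.02 -0.05  0.  ]
```

Emit:
{"method": "carry_out", "body": {"series": "0.05 0.13 0 -0.02 -0.05 0;0 0 0.3 0 0 0;0 0 0 0 0 0"}}

```text
t: 7.65
tool_pos: [0.453, -0.1337, 0.3261]
eef_rot: [-1.2, -2.9, -0.001]
wrist_force: [-0.7, 1.0, -2.6]
grip_width: 0.0472
```

```bash
python3 -c "
from h import *
st([.4530,-.1356,.30])
for n in('side','top'): cv2.imwrite(f'pics/{n}1.png',cv2.resize(snapshot(n)[150:250,280:420,::-1],(700,500),interpolation=cv2.INTER_CUBIC))"
```

```text
t 7.65 p [ 0.453  -0.1337  0.3261] z [-0.0026  0.0019 -1.    ] yawy 45.1 q6 -1.322 F [-0.7  1.  -2.6] w 0.0472
units [-0.05 -0.04  0.87] tilt [-0.   -0.03  0.  ]
```

View pics/side1.png

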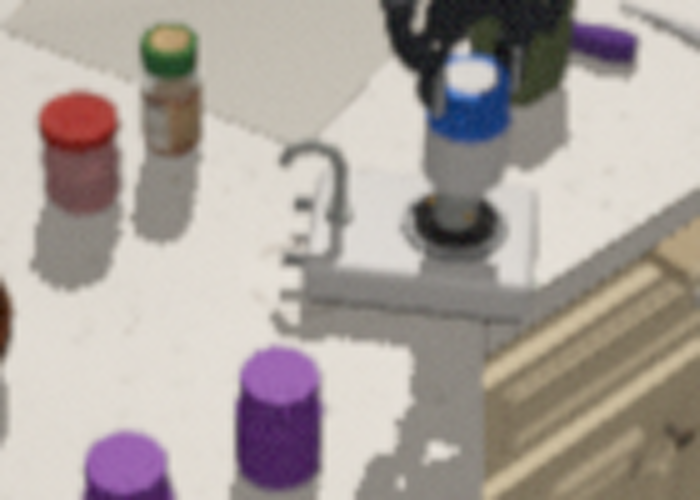

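Run:
```python
from h import *
for z in(.1735,.158,.084,.066):
    u,v=proj('side',(.453,-.1337,z)); print(z,(u-280)*5,(v-150)*5)
u,v=proj('side',(.453,-.1356,.084));print((u-280)*5)
```

```text
0.1735 467.4072298782056 73.12870778559457
0.158 465.5287379798773 91.6864022943399
0.084 456.97168268567253 176.22188428688844
0.066 454.98744820227813 195.82421390530143
457.7093649623879
```

View pics/top1.png

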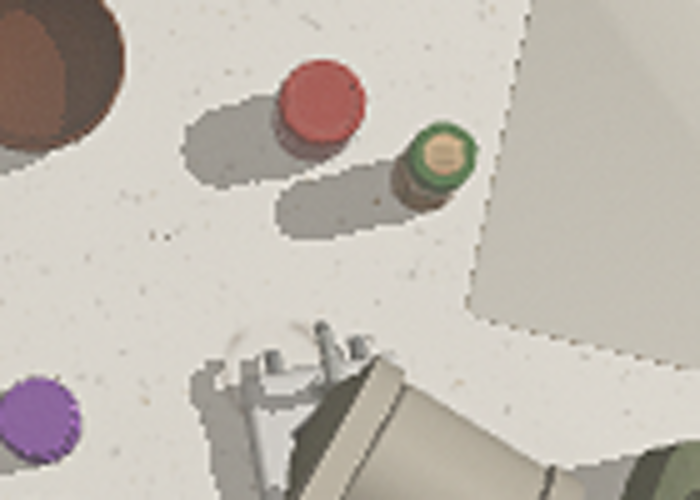

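Emit:
{"method": "carry_out", "body": {"series": "-0.05 -0.04 0.15 0 -0.03 0;0 0 0.25 0 0 0;0 0 0.25 0 0 0;0 0 0 0 0 0"}}

```text
t: 8.08
tool_pos: [0.4538, -0.1351, 0.3065]
eef_rot: [1.196, 2.901, -0.002]
wrist_force: [0.2, 0.3, -2.7]
grip_width: 0.0471
```

```bash
python3 -c "
from h import *
st([.4530,-.1356,.2986])"
```

```text
t 8.0833 p [ 0.4538 -0.1351  0.3065] z [ 0.0031 -0.0026 -1.    ] yawy 45.2 q6 -1.325 F [ 0.2  0.3 -2.7] w 0.0471
units [ 0.01 -0.03  0.26] tilt [0.   0.03 0.  ]
```

Emit:
{"method": "carry_out", "body": {"series": "0 -0.03 0.2 0 0.03 0;0 0 0.15 0 0 0;0 0 0.1 0 0 0"}}

```text
t: 8.33
tool_pos: [0.4532, -0.1358, 0.2919]
eef_rot: [1.198, 2.903, 0.001]
wrist_force: [1.0, -0.4, -1.1]
grip_width: 0.0471
```

```bash
python3 -c "
from h import *
st([.4530,-.1356,.2986])"
```

```text
t 8.3333 p [ 0.4532 -0.1358  0.2919] z [ 1.2e-03  2.0e-04 -1.0e+00] yawy 45.2 q6 -1.328 F [ 1.  -0.4 -1.1] w 0.0471
units [ 0.01 -0.   -0.22] tilt [0.01 0.01 0.  ]
```

Emit:
{"method": "carry_out", "body": {"series": "0 0 0.15 0 0 0;0 0 0.15 0 0 0;0 0 0.1 0 0 0"}}

```text
t: 8.58
tool_pos: [0.4533, -0.1359, 0.2788]
eef_rot: [1.198, 2.903, 0.001]
wrist_force: [-1.0, 1.5, 5.5]
grip_width: 0.0474
```

```bash
python3 -c "
from h import *
st([.4530,-.1356,.2826]); wshot('w6')
cv2.imwrite('pics/side2.png',cv2.resize(snapshot('side')[150:250,280:420,::-1],(700,500),interpolation=cv2.INTER_CUBIC))"
```

```text
t 8.5833 p [ 0.4533 -0.1359  0.2788] z [ 0.0016 -0.     -1.    ] yawy 45.2 q6 -1.328 F [-1.   1.5  5.5] w 0.0474
units [ 0.02 -0.   -0.13] tilt [0.01 0.01 0.  ]
```

View pics/side2.png

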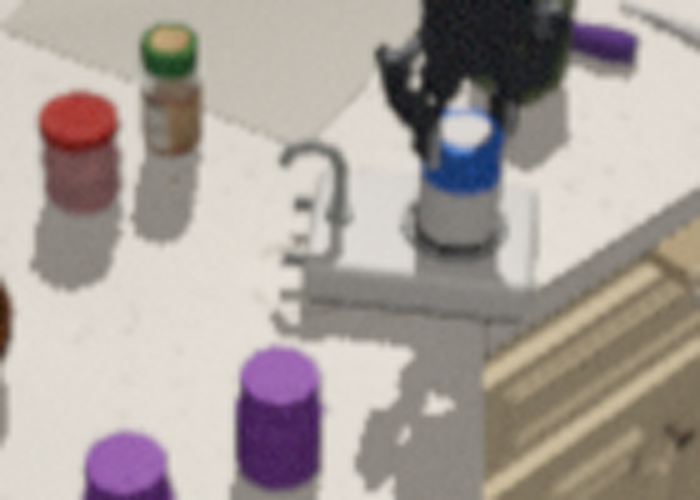

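View pics/w6.png

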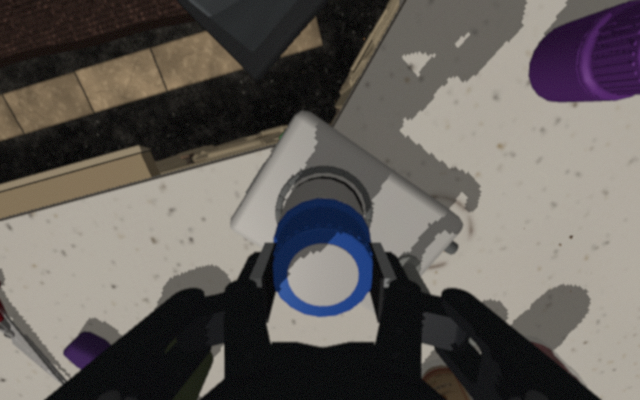

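Emit:
{"method": "carry_out", "body": {"series": "0 0 0.12 0.01 0.01 0;0 0 0.12 0 0 0;0 0 0.12 0 0 0"}}

```text
t: 8.93
tool_pos: [0.4542, -0.1364, 0.2738]
eef_rot: [1.195, 2.899, -0.003]
wrist_force: [-18.5, 7.6, 64.7]
grip_width: 0.0473
```

```bash
python3 -c "
from h import *
st([.4530,-.1356,.2756])"
```

```text
t 8.9333 p [ 0.4542 -0.1364  0.2738] z [ 0.0045 -0.0038 -1.    ] yawy 45.2 q6 -1.327 F [-18.5   7.6  64.7] w 0.0473
units [ 0.05 -0.01 -0.06] tilt [0.   0.05 0.  ]
```

Emit:
{"method": "carry_out", "body": {"series": "0 0 0.04 0 0.02 0;0 0 0.05 0 0 0;0 0 0.05 0 0 0"}}

```text
t: 9.18
tool_pos: [0.4544, -0.1364, 0.2744]
eef_rot: [1.193, 2.899, -0.003]
wrist_force: [-4.4, 2.7, 10.3]
grip_width: 0.0473
```

```bash
python3 -c "
from h import *
st([.4530,-.1356,.2756])"
```

```text
t 9.1833 p [ 0.4544 -0.1364  0.2744] z [ 0.0055 -0.0046 -1.    ] yawy 45.2 q6 -1.328 F [-4.4  2.7 10.3] w 0.0473
units [ 0.05 -0.01 -0.04] tilt [0.01 0.06 0.  ]
```

Emit:
{"method": "carry_out", "body": {"series": "0.03 0 0.08 0 0.04 0;0 0 0.08 0 0 0"}}

```text
t: 9.35
tool_pos: [0.4545, -0.1365, 0.2741]
eef_rot: [1.192, 2.897, -0.004]
wrist_force: [-10.9, 4.6, 30.0]
grip_width: 0.047
```

Run:
```python
from h import *
st([.4530,-.1356,.2756]); s,im=wshot('w7')
cv2.imwrite('pics/side3.png',cv2.resize(snapshot('side')[170:230,330:410,::-1],(800,600),interpolation=cv2.INTER_CUBIC))
hsv=cv2.cvtColor(im,cv2.COLOR_BGR2HSV)
cs,_=cv2.findContours(cv2.inRange(hsv,(100,90,40),(122,255,255)),cv2.RETR_CCOMP,cv2.CHAIN_APPROX_NONE)
for c in cs:
    if len(c)>60:
        e=cv2.fitEllipse(c);print(e,wonz('w7',*e[0],.123))
st()
```

```text
t 9.35 p [ 0.4545 -0.1365  0.2741] z [ 0.0071 -0.0058 -1.    ] yawy 45.3 q6 -1.329 F [-10.9   4.6  30. ] w 0.047
units [ 0.05 -0.01 -0.05] tilt [0.01 0.08 0.  ]
((322.2798156738281, 257.3070068359375), (102.97286987304688, 119.58483123779297), 178.42518615722656) [ 0.44772151 -0.130127    0.123     ]
((322.38751220703125, 274.7029113769531), (63.631065368652344, 73.2203598022461), 88.66707611083984) [ 0.45442401 -0.13667946  0.123     ]
t 9.45 p [ 0.4544 -0.1363  0.2741] z [ 0.0066 -0.0054 -1.    ] yawy 45.3 q6 -1.328 F [-8.2  2.9 25.1] w 0.047
```

View pics/side3.png

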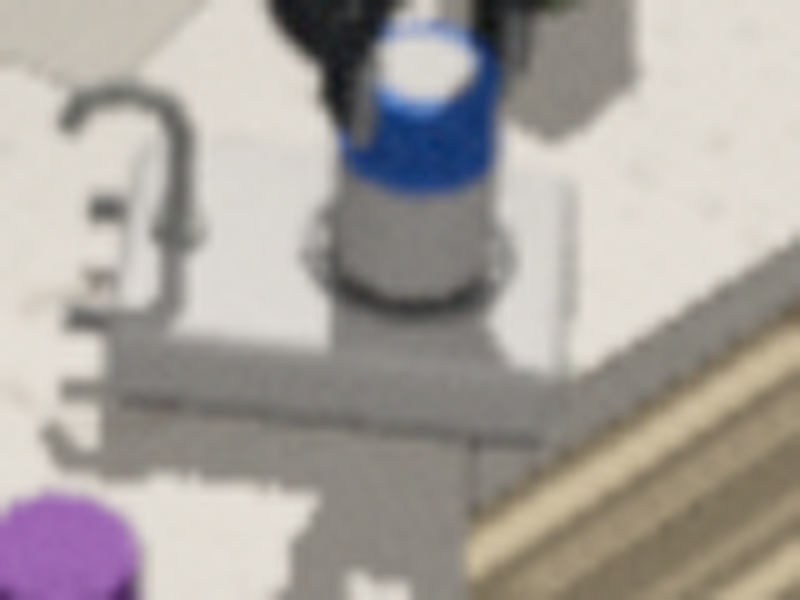

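View pics/w7.png

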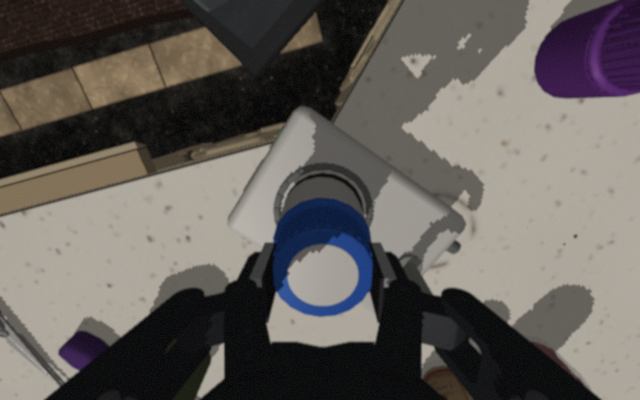

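Run:
```python
from h import *
for i in range(4): snapshot('side'); st()
robot.job_done()
```

```text
t 9.5 p [ 0.4544 -0.1363  0.2742] z [ 0.0067 -0.0054 -1.    ] yawy 45.3 q6 -1.328 F [-9.2  2.7 25.4] w 0.0471
t 9.55 p [ 0.4544 -0.1363  0.2742] z [ 0.0067 -0.0055 -1.    ] yawy 45.3 q6 -1.329 F [-8.2  2.6 25.4] w 0.047
t 9.6 p [ 0.4544 -0.1363  0.2741] z [ 0.0066 -0.0054 -1.    ] yawy 45.3 q6 -1.328 F [-8.3  2.  25.3] w 0.0474
t 9.65 p [ 0.4544 -0.1364  0.2742] z [ 0.0067 -0.0055 -1.    ] yawy 45.3 q6 -1.328 F [-8.3  2.7 25.7] w 0.0476
the job is handed in; nothing more can be done
```

I fitted the blue-collared cell to the filter base and handed the job in at about 9.7 s, still gripping it and pushing it down. I found the cell by its colour, gripped the collar and lifted it. Then I centred it over the spigot measured with the wrist camera and lowered it. No turning was needed: it passed the pins at the angle it was gripped at.

**Depth:** The seat started to resist near its expected height, then the cell met a firm stop. By my estimate the collar centre is about 66–67 mm above the base's top face, against 68 mm nominal and a limit of 70.5 mm. The 1–2 mm difference is about the size of the calibration error. I could not read the seat joint directly, so "fully home" rests on the height and the force.

**Position and tilt:** The collar is about 1.8 mm off the spigot axis (limit 5 mm), and the tool is about 0.01 rad from vertical.

**Push and grip:** The push held steady at about 25 N over the last readings, with about 8 N sideways. The fingers stand 47 mm apart on the 50 mm collar, gripping with 90 N. The push briefly reached about 65 N when the stop was met, and I eased it off.

**Other checks:** The side camera's first spigot position was 8 to 9 mm off the wrist camera's, so I used the wrist's. It agreed with the top view to about 3 mm and with a circle through the pins to under 1 mm. The pictures showed no contact with any bystander, but I did not re-measure their positions at the end.

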